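Index the drill jig to its last undrilled place and lock it

ROBOT

A 6-joint arm with a two-finger parallel gripper is mounted at the origin on a cart in front of the work surface, level with it; the furniture and walls round the work are solid. World frame = base frame: x ahead of the robot, y to its left, z up, the work surface at z = 0. Lengths are in mm, angles in rad, forces in N, time in s.
With the tool pointing down it reaches from about 275 to 1000 mm from the base axis. Payload 8.4 kg.
Tool frame: the origin (TCP) lies at the very end of the fingers, on their centre line; the grasp point (between the pads) lies 19 mm behind it; z points along the fingers, x is the direction in which the jaws open and shut, and the axes are right-handed (so a half turn about z gives the same grasp; the last joint's range is limited). The gripper opens to 85 mm and grips with 20 to 120 N. Pads are 22 mm wide; open, the fingers measure 114 mm over their backs; the gripper's body (76 mm by 85 mm) begins 54 mm behind the grasp point. The pads swing forward as they close: fully open they stand 13 mm farther back than shut.
Start: joints at [-1.246, 0.353, 1.633, -0, 1.155, -0.002], TCP at [200.632, -591.924, 231.281] pointing down, gripper open.
Joint ranges: [-2.63, 2.63], [-0.92, 2.1], [0.06, 2.66], [-1.3, 4.44], [0, 2.69], [-3.02, 3.02]. Speed limits (rad/s): [2.22, 2.22, 2.79, 3.14, 3.14, 3.14].

INTERFACE

Orientations are given as [roll, pitch, yaw] about the fixed x, y, z axes, in that order (R = Rz(yaw) Ry(pitch) Rx(roll)).
In Python, from rig import r gives the robot as it stands. The module is installed in compiled form; this text tells all that it offers.
- The arm moves only by the tool apply_moves, never from a script. Its argument "targets" is a list that holds one entry, the list of rows, each a list of 7 numbers: the gripper's target within -1 to 1 (fully open at 1, half-way at 0, shut at -1), then the shift along the tool's x, y, z in cm, then the turn, a rotation vector about the tool's x, y, z in degrees. A call has 1 to 8 rows; each row is the pose to reach, as a shift and turn from the pose measured when the call began, along the tool's axes at that moment; what a row does not reach only later rows make up. A row lasts 1/10 s, in which the tool goes at most 50 mm and 8.59 degrees, less where a joint would pass 70% of its speed; a pose out of reach is approached as far as the arm can. A call with a gripper value outside its range is refused whole. The fingers move at their own pace and stop on an object; "newtons" is the grip in N (left out, the last holds). Time passes only in rows, so rows that repeat a pose let the fingers close. It gives the time, the measured TCP pose, the force and the opening at its end, in the units of the state.
- r.sense(): the state, without advancing time (a new reading comes with each control period).
- r.grab_frame(name): name is "side" or "top" or "wrist"; returns a dict with "pixels" (384x512x3 uint8, red, green, blue), "fov_y" (degrees; the focal length in pixels is half the picture's height over the tangent of half this angle, whatever the lens; pixels are square), "cx", "cy" (the principal point, pixels), "R" (3x3) and "t" (3): a world point X has camera coordinates R X + t; the wrist camera has in their place "mount" (4x4, takes a point from camera to tool coordinates, whose origin is the TCP and whose axes are the tool frame's). Camera axes: x right, y down, z forward; pixel columns grow to the right and rows downward; lengths in mm; the calibration is good to about 2 mm. A picture is of the moment at which its call begins: read the wrist's pose just before it. There is no depth.
- r.sign_off(): hands the job in, once; it reports no verdict.
The state is a dict: "clock": time; "qpos": joint angles; "qvel": joint speeds; "joint_efforts": joint torques, N m; "eef_pos": TCP position; "tcp_rot": TCP orientation; "contact_force": force on the tool from outside, world axes, zero at the start; "wrist_torque": the same for the moment, N m; "opening": opening from 0.0 (shut) to 1.0 (fully open).
Only numpy, scipy, OpenCV 4.12 (cv2) and the standard library are available. Lean on these libraries where they do the work, as an engineer would, in place of code of your own. Each camera call takes 0.05 s, during which the arm holds its last target. There are 200 camera calls.

TASK

The flange clamped on the drill jig has one place left to drill, the one painted blue. With a fingertip flick the lobes of the dark star-shaped index wheel round, click by click, until the blue place rests under the brass drill bush, and then push the red knob towards the wheel so that the lock bolt goes fully home. Light pushes only: grip and force nothing, never lock the wheel at another hole, and leave the drill bit, oil can and wrench beside the jig where they are.

Things in the scene. Friction and masses are not known exactly. Their poses are not given: they have to be found in the camera images.
- drill_jig: Drill jig screwed to the bench; never moves in a run, but its place and yaw vary. Origin: on the bench top, on the wheel's vertical axis; x points to its rear post, y left, z up. Angles are anticlockwise from x, from above. Grey drum under the wheel: 60 mm radius, 66 at the foot, 28 high. Low ear with a screw (20 mm high) at 105 degrees, 44 mm wide, out to 105 mm from the axis.
- wheel_centre (a point): On the wheel's axis, half-way up its star plate (38 mm over the bench). The dark star plate, 30 to 46 mm over the bench, has 8 round lobes: 11 mm radius, centres 66 mm from the axis, tips 77 mm. Silvery flange on it: 100 mm across, top at 58 mm, nut on the axis up to 80 mm; on a 38 mm radius 7 black drilled holes and the blue place.
- index_wheel (a joint): Wheel angle, rad, growing clockwise from above; 0 (or a full turn off) = blue place under the bush. A spring detent clicks every 0.785: let go, the wheel snaps to the nearest click and stays. It starts 1 to 4 clicks short of 0 and turns both ways. A lobe pushed along the edge takes 3 to 6 N; once past half a click the wheel runs on to the next click by itself.
- front_valley (a point): Fixed point in the valley at 180 degrees (facing the robot), 65 mm from the axis, 38 mm over the bench. On a click, valleys stand at 0, 45, .. 315 degrees, lobes half-way between. A valley is 29 mm wide at 65 mm from the axis, 59 mm between lobe tips, bottom at 50 mm. From 120 to 200 degrees the wheel's edge is free from outside, bare bench below.
- dyed_place (a point): Centre of the undrilled place on the flange: blue-painted spot 18 mm across with a punch dot, 38 mm from the wheel's axis, 58 mm over the bench. Seen from the axis its angle in the jig's frame is minus the wheel angle.
- bush (a point): Point on the flange's top straight under the brass drill bush, 38 mm from the wheel's axis at angle 0, 58 mm over the bench. The bush's flat steel arm covers it at 62 to 74 mm height (bush to 78 mm), 30 mm wide, from a post 91 to 117 mm from the axis.
- lock_bolt (a joint): Travel of the lock bolt to the wheel, m: 0 drawn, 0.032 home (firm stop); starts at 0 to 0.003. Bright steel bar, top at 44 mm, round nose 29 mm wide that fits a valley. Slides straight to the wheel's axis at 225 degrees in cheeks 88 to 148 mm from the axis (56 mm wide, 52 high); needs about 3 N, stays put. Enters only with the wheel on a click, any click.
- knob (a point): Centre of the lock bolt's upright red knob: 20 mm diameter, from 52 to 77 mm over the bench, centre at 64 mm. It moves with the bolt on the 225 degree line: 129 mm from the wheel's axis when drawn, 97 mm when home. Push it from its outer side.
- drill_bit: Loose black twist drill, 140 mm long, 12 mm thick, lying left of the jig. Leave it. Origin: under its middle, on the bench.
- oil_can: Loose small red oil can, 66 mm wide, 151 mm tall with its spout, standing at the left rear of the jig. Leave it. Origin: under its middle, on the bench.
- wrench: Loose adjustable wrench, 200 mm long, 12 mm thick, lying right of the jig. Leave it. Origin: under its middle, on the bench.

How it is judged (in metres and radians):
On the way:
1. the blue place has come to rest under the bush, the bolt still drawn (horizontal distance between dyed_place and bush below 0.004 m and velocity of joint index_wheel between -0.1 and 0.1 rad/s and value of joint lock_bolt below 0.012 m), for 0.3 s.
At the end, for the whole second after the job is handed in: The blue place is within 3 mm of the point under the bush, the wheel is still, and the lock bolt is home (29.5 mm or more of its 32 mm travel) (horizontal distance between dyed_place and bush below 0.003 m and velocity of joint index_wheel between -0.1 and 0.1 rad/s and value of joint lock_bolt above 0.0295 m); the robot touches nothing.
It fails at once if the wheel was locked with another place under the bush (value of joint lock_bolt above 0.015 m and not (horizontal distance between dyed_place and bush below 0.008 m)).
It fails at once if the lock bolt or the wheel was gripped or forced (over 30 N) (contact force between the fingers and lock_bolt above 30 N or contact force between the fingers and index_wheel above 30 N).
It fails at once if the drill bit was shoved aside, picked up or knocked over (distance of drill_bit from where it was at the start of the episode above 0.03 m or height (world z) of drill_bit above 0.03 m).
It fails at once if the oil can was shoved aside, picked up or knocked over (distance of oil_can from where it was at the start of the episode above 0.03 m or height (world z) of oil_can above 0.03 m).
It fails at once if the wrench was shoved aside, picked up or knocked over (distance of wrench from where it was at the start of the episode above 0.03 m or height (world z) of wrench above 0.03 m).
It also fails if it takes over 61 s, if anything falls off the work surface, if the arm or the gripper's body presses on something with over 40 N, if the wrist force passes 120 N, or if a joint passes its speed limit or range.

## Working session

There is one attempt and no reset: what is moved stays moved. The work goes in short steps, Python scripts to look and compute and a tool call to move; the robot and the scene stay as the last step left them, time stands still between calls to the robot, and variables do not carry over. Pictures are saved under pics/ and viewed, about 8 in all and at most 12, crops included, and the job is handed in when it is done.

Besides the shell and the picture viewer there is one more tool, called after ">>>" as name(argument=value, ...) on one line, values as JSON. apply_moves: Moves the arm, as the interface text tells. Its arguments: {"type":"object","properties":{"targets":{"type":"array"},"newtons":{"type":"number"}},"required":["targets"]}

```bash
mkdir -p pics
cat > h.py <<'E'
import numpy as np, cv2
from scipy.spatial.transform import Rotation as Ro
from rig import r
def K(f): return (f["pixels"].shape[0]/2)/np.tan(np.radians(f["fov_y"])/2)
def ray(f,u,v,z):
    k=K(f); R=np.array(f["R"]); t=np.array(f["t"]); d=R.T@np.array([(u-f["cx"])/k,(v-f["cy"])/k,1]); o=-R.T@t
    return o+d*(z-o[2])/d[2]
def proj(f,X):
    c=np.array(f["R"])@np.array(X)+np.array(f["t"]); k=K(f); return np.array([f["cx"]+k*c[0]/c[2],f["cy"]+k*c[1]/c[2]])
def save(n,p): cv2.imwrite("pics/"+n+".png",cv2.cvtColor(p,cv2.COLOR_RGB2BGR))
E
python3 - <<'E'
from h import *
s=r.sense();print({k:np.round(v,3) for k,v in s.items()})
for n in("top","side"):
    f=r.grab_frame(n);save(n+"0",f["pixels"]);print(n,f["fov_y"],f["cx"],f["cy"],np.round(-np.array(f["R"]).T@f["t"]))
E
```

```text
{'clock': np.float64(0.0), 'qpos': array([-1.246,  0.354,  1.634, -0.   ,  1.155, -0.002]), 'qvel': array([0.001, 0.001, 0.001, 0.   , 0.001, 0.   ]), 'joint_efforts': array([-4.0000e-03, -6.0525e+01, -3.4207e+01, -0.0000e+00,  9.0000e-03,
        0.0000e+00]), 'eef_pos': array([ 200.469, -591.485,  230.563]), 'tcp_rot': array([ 3.142e+00,  1.000e-03, -1.244e+00]), 'contact_force': array([ 0.213,  0.687, -0.451]), 'wrist_torque': array([0.037, 0.028, 0.064]), 'opening': np.float64(0.997)}
top 44.72925221046273 246.13588662461436 192.11051610442556 [ 393. -188. 1109.]
side 48.958216178104855 256.0072953283431 196.26364567979343 [ 429. -867.  604.]
```

View pics/top0.png

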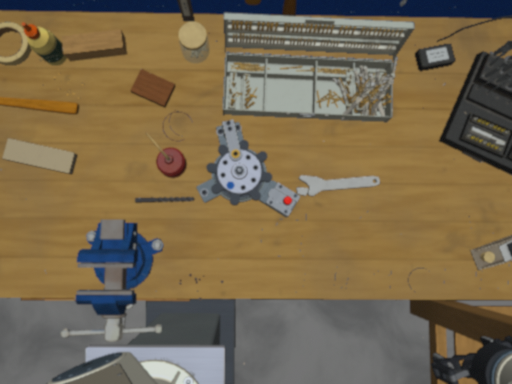

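View pics/side0.png

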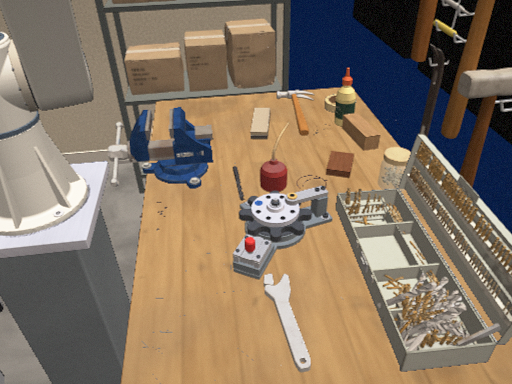

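The top view shows the jig: nut near (240,171), bush (236,153), blue place (231,185) and knob (288,201). The wrench lies at the right and the drill bit and oil can at the left. Next I measure these.

Run:
```python
from h import *
f=r.grab_frame("top");p=f["pixels"]
h=cv2.cvtColor(p,cv2.COLOR_RGB2HSV);H,S,V=[h[...,i].astype(int) for i in range(3)]
def cen(m,box,z):
    x0,x1,y0,y1=box;mm=np.zeros(m.shape,bool);mm[y0:y1,x0:x1]=m[y0:y1,x0:x1]
    y,x=np.nonzero(mm);return len(x),x.mean().round(1),y.mean().round(1),ray(f,x.mean(),y.mean(),z)
b=cen((H>100)&(H<125)&(S>150),(205,270,145,200),58)
k=cen(((H<6)|(H>174))&(S>170),(275,300,190,212),77)
br=cen((H>12)&(H<28)&(S>120),(229,243,147,159),78)
fl=cen((S<60)&(V>120),(218,264,148,196),58)
print(b,k,br,fl,sep="\n")
# flange: pale pixels ellipse, circle from given points
B,Kn,Br=b[3][:2],k[3][:2],br[3][:2]
# knob at axis+ (126..129)*dir(225), bush axis+38*dir(0), blue at 38mm: solve for centre,yaw,bolt,wheel click
from scipy.optimize import least_squares
d=lambda a:np.array([np.cos(a),np.sin(a)])
for n in range(-4,5):
    g=lambda q:np.r_[q[:2]+38*d(q[2])-Br,q[:2]+127.5*d(q[2]+np.radians(225))-Kn,q[:2]+38*d(q[2]+n*np.pi/4)-B]
    s=least_squares(g,[*fl[3][:2],0.1]);print(n,s.x.round(3),s.fun.round(1),s.cost.round(1))
c=p[100:250,160:400];save("top1",cv2.resize(c,None,fx=3.3,fy=3.3,interpolation=cv2.INTER_CUBIC))
```

```text
(21, np.float64(230.0), np.float64(185.0), array([ 519.63498442, -169.57918683,   58.        ]))
(37, np.float64(287.0), np.float64(200.2), array([ 484.53581119, -296.87334589,   77.        ]))
(36, np.float64(235.0), np.float64(153.4), array([ 588.70987388, -180.43862137,   78.        ]))
(1354, np.float64(239.6), np.float64(170.9), array([ 552.09948516, -191.11257581,   58.        ]))
-4 [ 5.54777e+02 -1.80431e+02  1.91000e-01] [  3.4   7.2  -1.2  10.8  -2.2 -18. ] 256.4
-3 [ 5.47897e+02 -1.71713e+02  2.26000e-01] [ -3.8  17.2  -4.3  17.1   8.1 -34.3] 933.6
-2 [ 5.33733e+02 -1.69593e+02  3.26000e-01] [-19.   23.   -7.3  13.   26.3 -36. ] 1549.8
-1 [ 5.22809e+02 -1.76563e+02  4.18000e-01] [-31.2  19.3  -7.5   1.3  38.6 -20.6] 1660.6
0 [ 5.22470e+02 -1.86419e+02  4.39000e-01] [-31.8  10.2  -5.4  -9.5  37.2  -0.7] 1311.2
1 [ 5.30734e+02 -1.92915e+02  3.90000e-01] [-22.8   2.   -2.9 -13.7  25.7  11.7] 760.7
2 [ 5.42269e+02 -1.93799e+02  3.07000e-01] [-10.2  -1.9  -0.9 -10.1  11.1  12. ] 239.8
3 [ 5.51843e+02 -1.89120e+02  2.28000e-01] [ 0.1 -0.1 -0.1 -0.5 -0.   0.5] 0.3
4 [ 5.54777e+02 -1.80431e+02  1.91000e-01] [  3.4   7.2  -1.2  10.8  -2.2 -18. ] 256.4
```

View pics/top1.png

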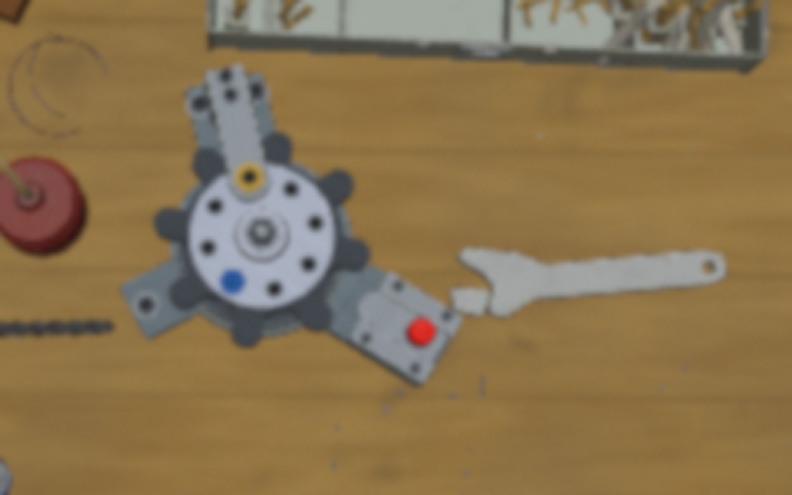

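Geometry fits within about 0.5 mm: axis (551.8, -189.1), jig yaw 0.228, blue place at +135°. So three clicks clockwise are needed, pushing towards the jig's left at the front valley. Next a helper that turns jig polar poses into rows.

```bash
cat >> h.py <<'E'
C=np.array([551.8,-189.1]);YAW=0.228
def pose(rad,deg,z,yawdeg):  # jig polar, world yaw = jig yaw + yawdeg
    a=YAW+np.radians(deg);return np.r_[C+rad*np.array([np.cos(a),np.sin(a)]),z],YAW+np.radians(yawdeg)
def rows(L,s=None):
    s=s or r.sense();R=Ro.from_euler("xyz",s["tcp_rot"])
    for l in L:
        p,y=pose(*l);d=R.inv().apply(p-s["eef_pos"])/10;v=(R.inv()*Ro.from_euler("xyz",[np.pi,0,y])).as_rotvec(degrees=True)
        print(l,np.round(p),[*d.round(2).tolist(),*v.round(1).tolist()])
E
python3 -c "
from h import *
rows([(130,180,150,0)])"
```

```text
(130, 180, 150, 0) [ 425. -218.  150.] [-28.11, -33.25, 8.1, -0.0, 0.1, -84.3]
```

>>> apply_moves(targets=[[[-1,-28.1,-33.3,8.1,0,0.1,-84.3],[-1,-28.1,-33.3,8.1,0,0.1,-84.3],[-1,-28.1,-33.3,8.1,0,0.1,-84.3],[-1,-28.1,-33.3,8.1,0,0.1,-84.3],[-1,-28.1,-33.3,8.1,0,0.1,-84.3],[-1,-28.1,-33.3,8.1,0,0.1,-84.3],[-1,-28.1,-33.3,8.1,0,0.1,-84.3],[-1,-28.1,-33.3,8.1,0,0.1,-84.3]]], newtons=20)

```text
clock: 0.95
eef_pos: [404.2, -253.4, 157.8]
tcp_rot: [3.142, -0.001, -0.038]
contact_force: [1.3, -0.4, 0.3]
opening: -0.006
```

```bash
python3 -c "
from h import *
s=r.sense();print(s['eef_pos'],s['tcp_rot'],s['opening'])
rows([(130,180,34,0)])"
```

```text
[ 404.20775826 -253.35046765  157.75814496] [ 3.14154030e+00 -1.24047708e-03 -3.81635068e-02] -0.00560458146618215
(130, 180, 34, 0) [ 425. -218.   34.] [1.95, -3.56, 12.38, 0.0, -0.1, -15.3]
```

>>> apply_moves(targets=[[[-1,1.95,-3.56,4,0,-0.1,-15.3],[-1,1.95,-3.56,8,0,-0.1,-15.3],[-1,1.95,-3.56,12.4,0,-0.1,-15.3],[-1,1.95,-3.56,12.4,0,-0.1,-15.3],[-1,1.95,-3.56,12.4,0,-0.1,-15.3],[-1,1.95,-3.56,12.4,0,-0.1,-15.3]]])

```text
clock: 1.55
eef_pos: [426.4, -219.5, 35.7]
tcp_rot: [3.14, -0.002, 0.228]
contact_force: [0.6, 0.2, -0.1]
opening: -0.001
```

Run:
```python
from h import *
rows([(130,180,34,0),(100,180,34,0),(77,180,34,0)])
rows([(77,a,34,a-180) for a in range(175,134,-5)])
f=r.grab_frame("wrist");save("w1",f["pixels"])
g=r.grab_frame("side")
save("s1",cv2.resize(g["pixels"][150:300,180:360],None,fx=3.3,fy=3.3,interpolation=cv2.INTER_CUBIC))
```

```text
(130, 180, 34, 0) [ 425. -218.   34.] [-0.09, -0.13, 0.17, 0.1, -0.1, -0.0]
(100, 180, 34, 0) [ 454. -212.   34.] [2.91, -0.13, 0.18, 0.1, -0.1, -0.0]
(77, 180, 34, 0) [ 477. -207.   34.] [5.21, -0.13, 0.18, 0.1, -0.1, -0.0]
(77, 175, 34, -5) [ 476. -200.   34.] [5.23, -0.8, 0.18, 0.1, -0.1, 5.0]
(77, 170, 34, -10) [ 475. -193.   34.] [5.32, -1.46, 0.18, 0.1, -0.1, 10.0]
(77, 165, 34, -15) [ 475. -186.   34.] [5.47, -2.12, 0.18, 0.1, -0.1, 15.0]
(77, 160, 34, -20) [ 475. -180.   34.] [5.67, -2.76, 0.17, 0.1, -0.1, 20.0]
(77, 155, 34, -25) [ 476. -173.   34.] [5.93, -3.38, 0.17, 0.1, -0.1, 25.0]
(77, 150, 34, -30) [ 478. -167.   34.] [6.24, -3.98, 0.17, 0.1, -0.1, 30.0]
(77, 145, 34, -35) [ 480. -160.   34.] [6.6, -4.54, 0.17, 0.1, -0.1, 35.0]
(77, 140, 34, -40) [ 483. -154.   34.] [7.01, -5.08, 0.17, 0.1, -0.1, 40.0]
(77, 135, 34, -45) [ 486. -148.   34.] [7.46, -5.57, 0.17, 0.1, -0.1, 45.0]
```

View pics/w1.png

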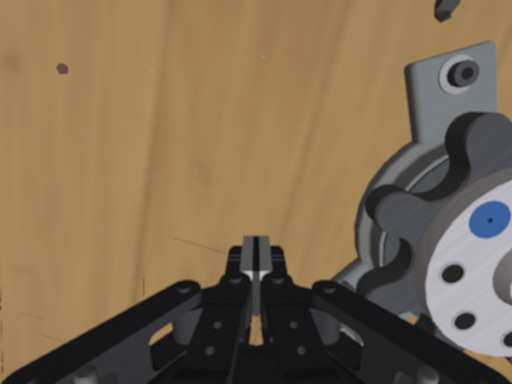

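View pics/s1.png

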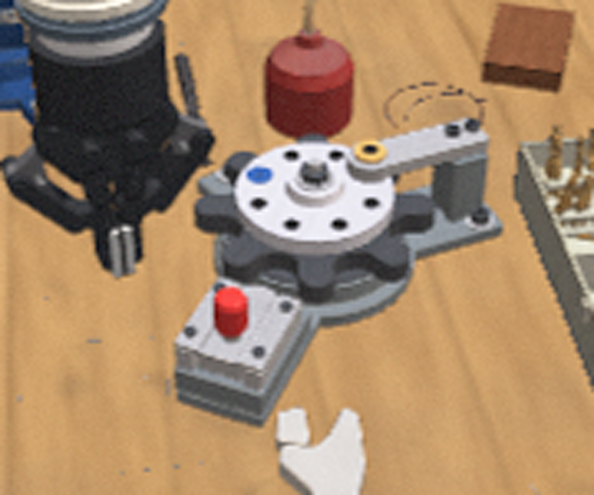

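Shut fingers are in front of the jig, outside the valley at low height. The wrist view shows the blue spot at (490,220), the ear at the upper right and the fingertips near (256,245). Enter the valley first.

>>> apply_moves(targets=[[[-1,2.0,-0.13,0.15,0,0,0],[-1,3.5,-0.13,0.15,0,0,0],[-1,5.0,-0.13,0.15,0,0,0],[-1,5.7,-0.13,0.15,0,0,0],[-1,5.7,-0.13,0.15,0,0,0],[-1,5.7,-0.13,0.15,0,0,0]]])

```text
clock: 2.25
eef_pos: [481.3, -205.2, 34.4]
tcp_rot: [3.139, -0.002, 0.228]
contact_force: [-1.5, -0.0, 0.0]
opening: -0.002
```

Run:
```python
from h import *
rows([(72,a,34,a-180) for a in (175,169,163,157,151,145,140,137)])
g=r.grab_frame("side")
save("s2",cv2.resize(g["pixels"][150:270,200:350],None,fx=4,fy=4,interpolation=cv2.INTER_CUBIC))
```

```text
(72, 175, 34, -5) [ 481. -199.   34.] [0.06, -0.61, 0.04, 0.1, -0.1, 5.0]
(72, 169, 34, -11) [ 480. -192.   34.] [0.17, -1.35, 0.04, 0.1, -0.1, 11.0]
(72, 163, 34, -17) [ 480. -184.   34.] [0.35, -2.08, 0.04, 0.1, -0.1, 17.0]
(72, 157, 34, -23) [ 481. -177.   34.] [0.61, -2.79, 0.04, 0.1, -0.1, 23.0]
(72, 151, 34, -29) [ 483. -169.   34.] [0.94, -3.47, 0.04, 0.1, -0.1, 29.0]
(72, 145, 34, -35) [ 485. -162.   34.] [1.34, -4.11, 0.04, 0.1, -0.1, 35.0]
(72, 140, 34, -40) [ 488. -156.   34.] [1.72, -4.61, 0.04, 0.1, -0.1, 40.0]
(72, 137, 34, -43) [ 489. -153.   34.] [1.97, -4.89, 0.04, 0.1, -0.1, 43.0]
```

View pics/s2.png

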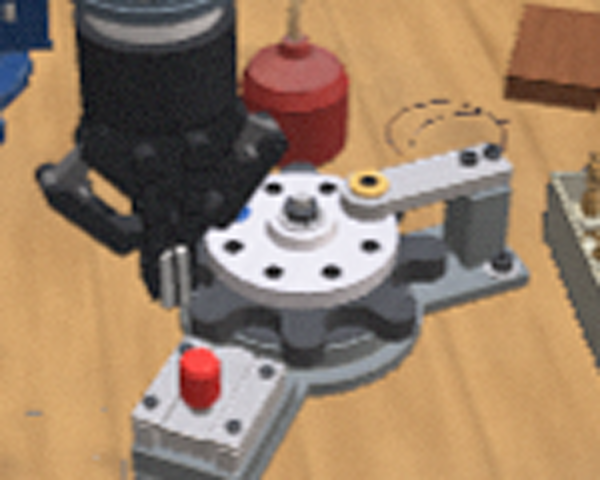

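Fingers at (175,275) sit in the front valley without contact (1.5 N, and -1.3 N before that is drift). Now the first flick.

>>> apply_moves(targets=[[[-1,0.06,-0.6,0.04,0,0,5],[-1,0.17,-1.35,0.04,0,0,11],[-1,0.35,-2.1,0.04,0,0,17],[-1,0.6,-2.8,0.04,0,0,23],[-1,0.94,-3.47,0.04,0,0,29],[-1,1.34,-4.1,0.04,0,0,35],[-1,1.75,-4.65,0.04,0,0,40],[-1,1.95,-4.9,0.04,0,0,43]]])

```text
clock: 3.1
eef_pos: [488.3, -152.8, 33.8]
tcp_rot: [3.141, -0.002, -0.526]
contact_force: [0.1, 0.7, 0.2]
opening: 0.0
```

```bash
cat >> h.py <<'E'
def blue(side=False):
    f=r.grab_frame("top");h=cv2.cvtColor(f["pixels"],cv2.COLOR_RGB2HSV)[140:205,200:275].astype(int)
    y,x=np.nonzero((h[...,0]>100)&(h[...,0]<125)&(h[...,1]>120))
    if len(x)<4: print("blue px",len(x));return
    p=ray(f,x.mean()+200,y.mean()+140,58)[:2]-C
    print("blue n",len(x),"rad",np.hypot(*p).round(1),"deg",(np.degrees(np.arctan2(p[1],p[0])-YAW)).round(1))
E
python3 - <<'E'
from h import *
blue();s=r.sense();print(s["eef_pos"],s["tcp_rot"][2],s["contact_force"])
rows([(72,137,34,-43),(100,137,34,-43),(105,180,34,0),(72,180,34,0)])
E
```

```text
blue px 0
[ 488.42659772 -152.66372791   33.79260253] -0.5278408638637386 [ 1.14041483  0.27622234 -1.32392205]
(72, 137, 34, -43) [ 489. -153.   34.] [0.11, -0.01, -0.02, 0.0, -0.1, -0.3]
(100, 137, 34, -43) [ 465. -139.   34.] [-2.69, 0.01, -0.03, 0.0, -0.1, -0.3]
(105, 180, 34, 0) [ 450. -213.   34.] [-0.33, 7.16, -0.02, 0.1, -0.1, -43.3]
(72, 180, 34, 0) [ 482. -205.   34.] [2.07, 4.89, -0.01, 0.1, -0.1, -43.3]
```

>>> apply_moves(targets=[[[-1,-1.6,0,0,0,0,0],[-1,-3.3,0,0,0,0,0],[-1,-3.3,0,0,0,0,0],[-1,-3.0,2.4,0,0,0,-15],[-1,-2.0,4.8,0,0,0,-29],[-1,-0.35,7.15,0,0,0,-43.3],[-1,-0.35,7.15,0,0,0,-43.3],[-1,-0.35,7.15,0,0,0,-43.3]]])

```text
clock: 3.95
eef_pos: [449.9, -214.3, 33.9]
tcp_rot: [3.139, -0.002, 0.227]
contact_force: [0.2, 0.3, -0.2]
opening: 0.002
```

Run:
```python
from h import *
blue();s=r.sense();print(s["eef_pos"],s["tcp_rot"][2],s["contact_force"])
rows([(72,180,34,0)])
g=r.grab_frame("side")
save("s3",cv2.resize(g["pixels"][150:270,200:350],None,fx=4,fy=4,interpolation=cv2.INTER_CUBIC))
```

```text
blue n 5 rad 42.0 deg 84.9
[ 449.80870919 -213.92330625   33.8636492 ] 0.23716912615359642 [-0.06343448  0.77054486  0.24190364]
(72, 180, 34, 0) [ 482. -205.   34.] [3.3, -0.08, -0.01, 0.1, -0.1, 0.5]
```

View pics/s3.png

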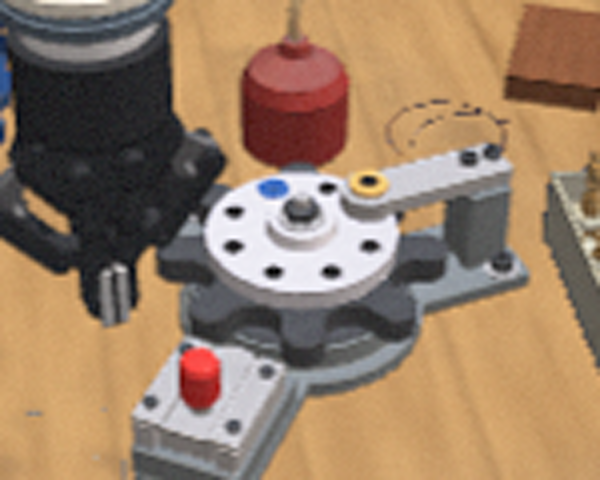

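The blue spot (273,188) moved on one click and now stands at about 90°. Two more flicks to go.

>>> apply_moves(targets=[[[-1,1.5,-0.08,0,0,0,0.3],[-1,3.3,-0.08,0,0,0,0.3],[-1,3.3,-0.08,0,0,0,0.3],[-1,3.3,-0.08,0,0,0,0.3]]])

```text
clock: 4.45
eef_pos: [482.4, -205.1, 33.8]
tcp_rot: [3.14, -0.001, 0.218]
contact_force: [0.4, 0.3, -0.0]
opening: -0.001
```

>>> apply_moves(targets=[[[-1,0.06,-0.6,0.0,0,0,5],[-1,0.17,-1.35,0.0,0,0,11],[-1,0.35,-2.1,0.0,0,0,17],[-1,0.6,-2.8,0.0,0,0,23],[-1,0.94,-3.47,0.0,0,0,29],[-1,1.34,-4.1,0.0,0,0,35],[-1,1.75,-4.65,0.0,0,0,40],[-1,1.95,-4.9,0.0,0,0,43]]])

```text
clock: 5.25
eef_pos: [490.4, -152.5, 33.6]
tcp_rot: [3.141, -0.002, -0.537]
contact_force: [0.2, 0.8, -1.0]
opening: -0.002
```

>>> apply_moves(targets=[[[-1,-1.6,0,0,0,0,0],[-1,-3.3,0,0,0,0,0],[-1,-3.3,0,0,0,0,0],[-1,-3.0,2.4,0,0,0,-15],[-1,-2.0,4.8,0,0,0,-29],[-1,-0.35,7.15,0,0,0,-43.3],[-1,-0.35,7.15,0,0,0,-43.3],[-1,-0.35,7.15,0,0,0,-43.3]]])

```text
clock: 6.05
eef_pos: [451.4, -213.6, 33.8]
tcp_rot: [3.139, -0.001, 0.217]
contact_force: [0.7, 0.1, 0.6]
opening: 0.0
```

Run:
```python
from h import *
blue();s=r.sense();print(s["eef_pos"],s["tcp_rot"][2],s["contact_force"])
rows([(72,180,34,0)])
```

```text
blue n 29 rad 38.0 deg 45.4
[ 451.21675434 -213.21959658   33.74297833] 0.2263362145653196 [0.67468392 1.55375796 0.16783733]
(72, 180, 34, 0) [ 482. -205.   34.] [3.14, -0.08, -0.02, 0.1, -0.1, -0.1]
```

Now at 45.4°. One more click.

>>> apply_moves(targets=[[[-1,1.5,-0.08,0,0,0,0],[-1,3.15,-0.08,0,0,0,0],[-1,3.15,-0.08,0,0,0,0],[-1,3.15,-0.08,0,0,0,0]]])

```text
clock: 6.5
eef_pos: [482.6, -204.9, 33.7]
tcp_rot: [3.139, -0.001, 0.226]
contact_force: [-0.7, -0.3, -0.4]
opening: -0.002
```

>>> apply_moves(targets=[[[-1,0.06,-0.6,0.0,0,0,5],[-1,0.17,-1.35,0.0,0,0,11],[-1,0.35,-2.1,0.0,0,0,17],[-1,0.6,-2.8,0.0,0,0,23],[-1,0.94,-3.47,0.0,0,0,29],[-1,1.34,-4.1,0.0,0,0,35],[-1,1.75,-4.65,0.0,0,0,40],[-1,1.95,-4.9,0.0,0,0,43]]])

```text
clock: 7.3
eef_pos: [490.4, -152.1, 33.6]
tcp_rot: [3.141, -0.002, -0.529]
contact_force: [-0.6, 0.2, -0.0]
opening: -0.003
```

>>> apply_moves(targets=[[[-1,-1.6,0,0,0,0,0],[-1,-3.3,0,0,0,0,0],[-1,-4.5,0,0,0,0,0],[-1,-4.5,0,-5,0,0,0],[-1,-4.5,0,-9,0,0,0],[-1,-4.5,0,-9,0,0,0]]])

```text
clock: 7.9
eef_pos: [454.4, -130.0, 128.0]
tcp_rot: [-3.141, -0.009, -0.529]
contact_force: [0.3, -0.6, -0.6]
opening: -0.0
```

Run:
```python
from h import *
blue();s=r.sense();print(s["eef_pos"],s["tcp_rot"][2],s["contact_force"])
rows([(180,225,124,-45),(180,225,60,-45)])
g=r.grab_frame("side")
save("s4",cv2.resize(g["pixels"][150:300,200:350],None,fx=4,fy=4,interpolation=cv2.INTER_CUBIC))
```

```text
blue px 0
[ 453.15783128 -129.70261341  125.90739836] -0.5290291683254225 [ 0.27992685  0.04922757 -0.65923019]
(180, 225, 124, -45) [ 457. -342.  124.] [11.0, 18.14, 0.26, -0.0, -0.4, 1.6]
(180, 225, 60, -45) [ 457. -342.   60.] [10.96, 18.14, 6.66, -0.0, -0.4, 1.6]
```

View pics/s4.png

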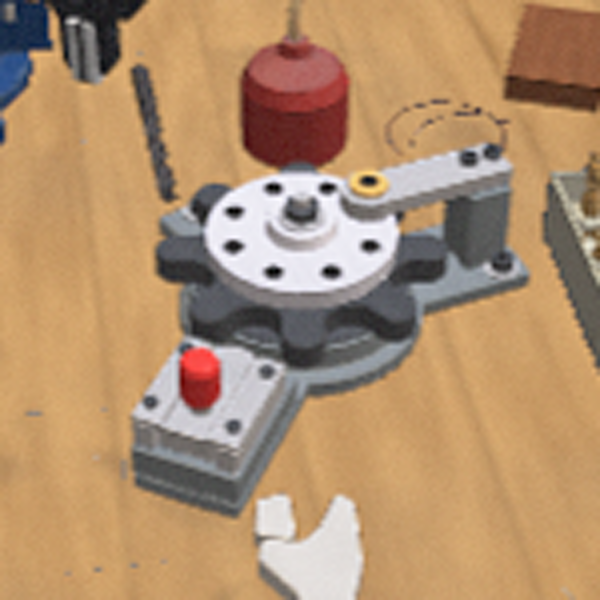

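All seven black holes are visible, so the blue place is under the bush arm and the bolt is still drawn. Now go to the outer side of the knob.

>>> apply_moves(targets=[[[-1,5.5,9.0,0.2,0,-0.4,1.6],[-1,11.0,18.1,0.2,0,-0.4,1.6],[-1,11.0,18.1,0.2,0,-0.4,1.6],[-1,11.0,18.1,0.2,0,-0.4,1.6],[-1,11.0,18.1,0.2,0,-0.4,1.6],[-1,11.0,18.1,3.5,0,-0.4,1.6],[-1,11.0,18.1,6.6,0,-0.4,1.6],[-1,11.0,18.1,6.6,0,-0.4,1.6]]])

```text
clock: 8.8
eef_pos: [452.3, -338.5, 54.0]
tcp_rot: [-3.141, 0.012, -0.557]
contact_force: [-0.1, 0.2, 0.4]
opening: 0.003
```

Run:
```python
from h import *
s=r.sense();print(s["eef_pos"],s["tcp_rot"][2],s["contact_force"])
rows([(a,225,60,-45) for a in (180,155,145,135,125,119,116)])
```

```text
[ 452.28962606 -338.51454909   54.0129409 ] -0.5574396314683903 [-0.05449124  0.20746296  0.43070465]
(180, 225, 60, -45) [ 457. -342.   60.] [0.53, 0.06, -0.61, -0.0, 0.7, -0.0]
(155, 225, 60, -45) [ 470. -321.   60.] [0.53, -2.44, -0.6, -0.0, 0.7, -0.0]
(145, 225, 60, -45) [ 475. -312.   60.] [0.53, -3.44, -0.6, -0.0, 0.7, -0.0]
(135, 225, 60, -45) [ 480. -304.   60.] [0.53, -4.44, -0.6, -0.0, 0.7, -0.0]
(125, 225, 60, -45) [ 486. -295.   60.] [0.53, -5.44, -0.6, -0.0, 0.7, -0.0]
(119, 225, 60, -45) [ 489. -290.   60.] [0.53, -6.04, -0.6, -0.0, 0.7, -0.0]
(116, 225, 60, -45) [ 490. -288.   60.] [0.53, -6.34, -0.6, -0.0, 0.7, -0.0]
```

>>> apply_moves(targets=[[[-1,0.53,0,-0.6,0,0.7,0],[-1,0.53,0,-0.6,0,0.7,0],[-1,0.53,-1.0,-0.6,0,0.7,0],[-1,0.53,-2.0,-0.6,0,0.7,0],[-1,0.53,-2.6,-0.6,0,0.7,0],[-1,0.53,-3.1,-0.6,0,0.7,0],[-1,0.53,-3.6,-0.6,0,0.7,0],[-1,0.53,-3.9,-0.6,0,0.7,0]]])

```text
clock: 9.6
eef_pos: [477.8, -308.1, 60.2]
tcp_rot: [-3.141, -0.0, -0.557]
contact_force: [-1.5, -1.9, 1.3]
opening: -0.0
```

Run:
```python
from h import *
s=r.sense();print(s["eef_pos"],s["tcp_rot"][2],s["contact_force"])
rows([(a,225,60,-45) for a in (145,135,125,119,116)])
g=r.grab_frame("side")
save("s5",cv2.resize(g["pixels"][150:300,200:350],None,fx=4,fy=4,interpolation=cv2.INTER_CUBIC))
```

```text
[ 477.80708077 -308.13775579   60.20706221] -0.5570381239685926 [-1.48181978 -1.92049272  1.29740161]
(145, 225, 60, -45) [ 475. -312.   60.] [-0.02, 0.48, 0.02, -0.0, -0.0, 0.0]
(135, 225, 60, -45) [ 480. -304.   60.] [-0.02, -0.52, 0.02, -0.0, -0.0, 0.0]
(125, 225, 60, -45) [ 486. -295.   60.] [-0.02, -1.52, 0.02, -0.0, -0.0, 0.0]
(119, 225, 60, -45) [ 489. -290.   60.] [-0.02, -2.12, 0.02, -0.0, -0.0, 0.0]
(116, 225, 60, -45) [ 490. -288.   60.] [-0.02, -2.42, 0.02, -0.0, -0.0, 0.0]
```

View pics/s5.png

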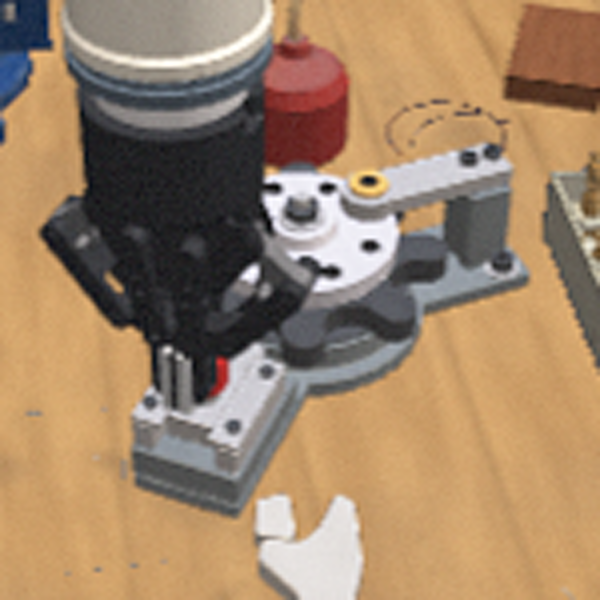

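The fingers (175,375) push the knob's outer side at 2.4 N, cleanly. Continue in small steps.

>>> apply_moves(targets=[[[-1,0,-0.4,0,0,0,0],[-1,0,-0.8,0,0,0,0],[-1,0,-1.1,0,0,0,0],[-1,0,-1.4,0,0,0,0],[-1,0,-1.7,0,0,0,0],[-1,0,-1.9,0,0,0,0],[-1,0,-1.9,0,0,0,0]]])

```text
clock: 10.35
eef_pos: [488.1, -291.4, 60.1]
tcp_rot: [-3.141, -0.0, -0.557]
contact_force: [0.2, -1.2, -0.1]
opening: 0.005
```

>>> apply_moves(targets=[[[-1,0,-0.1,0,0,0,0],[-1,0,-0.2,0,0,0,0],[-1,0,-0.2,0,0,0,0]]])

```text
clock: 10.65
eef_pos: [489.2, -289.6, 60.1]
tcp_rot: [-3.141, -0.0, -0.557]
contact_force: [-0.9, -1.7, 1.0]
opening: -0.002
```

Run:
```python
from h import *
s=r.sense();print(s["eef_pos"],s["contact_force"],np.hypot(*(s["eef_pos"][:2]-C)))
```

```text
[ 489.16903094 -289.62875686   60.07425757] [-0.8914728  -1.69410712  0.95760359] 118.4426833625156
```

>>> apply_moves(targets=[[[-1,0,-0.1,0,0,0,0],[-1,0,-0.1,0,0,0,0]]])

```text
clock: 10.85
eef_pos: [489.6, -288.9, 60.1]
tcp_rot: [-3.141, -0.0, -0.557]
contact_force: [-1.7, -3.0, 0.8]
opening: 0.0
```

>>> apply_moves(targets=[[[-1,0,-0.1,0,0,0,0],[-1,0,-0.1,0,0,0,0]]])

```text
clock: 11.05
eef_pos: [489.7, -288.7, 60.1]
tcp_rot: [3.141, -0.0, -0.556]
contact_force: [-4.3, -6.6, 0.9]
opening: 0.0
```

>>> apply_moves(targets=[[[-1,0,-0.1,0,0,0,0],[-1,0,-0.1,0,0,0,0]]])

```text
clock: 11.25
eef_pos: [489.8, -288.7, 60.2]
tcp_rot: [3.139, -0.0, -0.556]
contact_force: [-5.5, -6.8, 1.8]
opening: -0.001
```

>>> apply_moves(targets=[[[-1,0,2,0,0,0,0],[-1,0,5,0,0,0,0],[-1,0,8,-1,0,0,0],[-1,0,12,-4,0,0,0],[-1,0,16,-8,0,0,0],[-1,0,20,-12,0,0,0],[-1,0,20,-12,0,0,0],[-1,0,20,-12,0,0,0]]])

```text
clock: 12.05
eef_pos: [384.5, -460.0, 182.1]
tcp_rot: [3.139, -0.003, -0.558]
contact_force: [-0.5, 0.4, -0.9]
opening: -0.001
```

Run:
```python
from h import *
s=r.sense();print(s["eef_pos"],s["contact_force"])
f=r.grab_frame("top");h=cv2.cvtColor(f["pixels"],cv2.COLOR_RGB2HSV).astype(int)
m=((h[...,0]<6)|(h[...,0]>174))&(h[...,1]>170);m[:185]=0;m[212:]=0;m[:,:262]=0;m[:,300:]=0
y,x=np.nonzero(m);print(len(x))
if len(x):
    p=ray(f,x.mean(),y.mean(),77)[:2]-C;print("knob",np.hypot(*p),np.degrees(np.arctan2(p[1],p[0])-YAW)%360)
blue()
g=r.grab_frame("side")
save("s6",cv2.resize(g["pixels"][150:300,200:350],None,fx=4,fy=4,interpolation=cv2.INTER_CUBIC))
```

```text
[ 384.48753062 -459.95734703  182.14535971] [-0.519013    0.41574996 -0.89261919]
37
knob 96.4697894767572 224.8967917873205
blue px 0
```

View pics/s6.png

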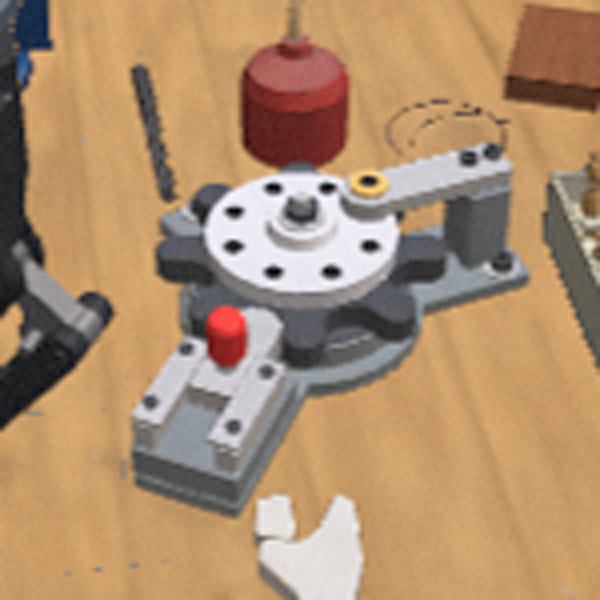

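The bolt nose sits in the valley and the knob at 96.5 mm from the axis (home is 97). All seven black holes are visible, so the blue place is still hidden under the bush, and the arm is clear.

```bash
python3 -c "
from rig import r
print(r.sign_off())"
```

```text
the job is handed in; nothing more can be done
None
```

I flicked the index wheel three clicks clockwise with the shut fingertips in the front valley. I then pushed the red knob in until the lock bolt met its firm stop, and backed the arm clear. The job was handed in at about 12 s.

- **Wheel:** the blue place measured about 135° at the start, then about 85° (partly hidden, so rough) and 45.4° after the first two clicks. After the third, the bush arm hides it. Its position there is inferred from all seven black holes being visible and no blue showing; I could not measure it directly.
- **Lock bolt:** the knob now stands 96.5 mm from the axis at 224.9°; home is 97 mm at 225°. The wrist force showed about 9 N at the stop, well under the 30 N limit.
- **Loose items:** the drill bit, oil can and wrench look unmoved in the last side view, but I did not measure them.

No check failed or disagreed.

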